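# Clamp a tin can in the V-cradle of a painting jig

## Robot

A 6-joint arm with a two-finger parallel gripper is mounted at the origin on the work surface. World frame = base frame: x ahead of the robot, y to its left, z up, the work surface at z = 0. Lengths are in m, angles in degrees, forces in N, time in s.
With the tool pointing down it reaches from about 0.4 to 0.825 m from the base axis. Payload 7 kg.
Tool frame: the origin (TCP) lies between the finger pads; the fingertips stand 14 mm ahead of it and the grasp point (between the pads) lies 5 mm behind it; z points along the fingers, y is the line along which they close (so a half turn about z gives the same grasp; the last joint's range is limited). The gripper opens to 88 mm and grips with 3 to 60 N. Pads are 19 mm wide; open, the fingers measure 130 mm over their backs; the gripper's body (78 mm by 193 mm) begins 47 mm behind the grasp point.
Start: joints at [-51.56, 20.546, 0.682, 0, -70.136, -16.507], TCP at [0.252, -0.626, 0.241] pointing down, gripper open.
Joint ranges: [-176.03, 176.03], [-82.01, 121.73], [-58.28, 71.71], [-173.87, 95.51], [-174.79, -0.11], [-173.66, 173.66]. Speed limits (degrees/s): [136.94, 136.94, 172.46, 180, 180, 180].

## Interface

Orientations are given as [roll, pitch, yaw] about the fixed x, y, z axes, in that order (R = Rz(yaw) Ry(pitch) Rx(roll)).
In Python, from plant import status, cams, job gives the robot as it stands. The module is installed in compiled form; this text tells all that it offers.
- The arm moves only by the tool step_arm, never from a script. Its arguments are lists of equal length, an entry for each row: "xyz": the shift along the tool's x, y, z each as a share of 20 cm, from -1 to 1, a list of three; "yaw": the turn about the tool's z as a share of 360 degrees, from -1 to 1; "claw": the closure, from -1 (fully open) to 1 (shut). A call has 1 to 20 rows; each row is the pose to reach, as a shift and turn from the pose commanded when the call began, along the tool's axes at that moment, turning the shorter way round; what a row does not reach only later rows make up. A row lasts 1/12 s, in which the tool goes at most 41.7 mm and 7.16 degrees, less where a joint would pass 70% of its speed; a pose out of reach is approached as far as the arm can. A call with a number of a shift or a turn outside -1 to 1 is refused whole. A call with a gripper value outside its range is refused whole. The fingers move at their own pace and stop on an object; "grip_force" is the grip in N (left out, the last holds). Time passes only in rows, so rows that repeat a pose let the fingers close. It gives the time, the measured TCP pose, the force, the opening and the grip force at its end, in the units of the state.
- status.get_state(): the state, without advancing time (a new reading comes with each control period).
- cams.capture(name): name is "side" or "top"; returns (picture, depth): 400x640x3 uint8, blue, green, red; 400x640 float32, m along the optical axis (not along the pixel's ray), 0 where there is no reading.
- cams.calibration(name): a dict with "mtx" (3x3 intrinsics, pixels), "camera_from_world" (4x4, takes a point from world to camera coordinates). Camera axes: x right, y down, z forward; pixel columns grow to the right and rows downward; lengths in m; the calibration is good to about 2 mm. A picture is of the moment at which its call begins. calibration takes no time and is no camera call.
- job.close_job(): hands the job in; it is judged then, once.
The state is a dict: "time_s": time; "joints": joint angles; "qd": joint speeds; "joint_torque": joint torques, N m; "tcp_pos": TCP position; "eef_rot": TCP orientation; "contact_force": force on the tool from outside, world axes, zero at the start; "moment": the same for the moment, N m; "gripper_width": finger opening in m; "gripper_force": force on a finger pad.
Only numpy, scipy, OpenCV 4.12 (cv2) and the standard library are available. Lean on these libraries where they do the work, as an engineer would, in place of code of your own. Each camera call takes 0.05 s, during which the arm holds its last target. There are 200 camera calls.

## Task

Take the white tin can off the drying rack and lower it gently into the orange V-cradle of the painting jig: keep hold of it until you feel it rest in the V, then let go so that it settles centred. Then slide the blue clamp along by its red handle until its sprung black pad has pushed the can against the metal end stop and is itself pressed in by about 2 to 3 mm (5 to 7 N), so that the can is held without denting the thin tin, and let go. Leave everything else where it is.

Things in the scene. Friction and masses are not known exactly. Their poses are not given: they have to be found in the camera images.
- can_white: White tin can lying on its side on the drying rack, 54 mm diameter, 88 mm long, 55 to 90 g, one end open. Origin at its very centre (on the axis, half way along); x runs along its axis (either end may face the stop), the other two axes roll with it. On the rack its axis is about 48 mm above the table, and there are at least 30 mm free on both sides; take it from above across the diameter.
- can_blue: Blue tin can with two yellow bands, same size and frame; lies in the other place of the rack. A bystander.
- rack: Wooden two-place drying rack, 140 x 200 x 28 mm, fixed. Origin under its middle on the table; x along the rails and the cans, y across; the places are at y = +57.5 and -57.5 mm. Which can lies in which place varies.
- jig: Painting jig, fixed: plywood base 280 x 90 x 20 mm with the orange V-cradle, an aluminium end stop at its -x end and the blue clamp slide at its +x end. Origin on the table right under the middle of the V; x along the V from the stop towards the clamp, z up.
- v_mid (a point): Middle of the adjustment range of the can's axis when it rests in the V, 74 mm above the table. The V's height is adjustable and NOT measured: the axis comes to rest 6 mm either side of this, find it by feel (at most about 20 N). The V is 60 mm long (jig x -30 to +30) and 49 mm wide; its faces at 45 degrees rise 22 mm above the line where they meet.
- stop_mid (a point): Middle of the adjustment range of the end stop's face, at jig x = -44 mm. The stop is adjustable and NOT measured: its face, 60 mm wide with its top 92 mm above the table, is fixed up to 11 mm either side of this. A can set down with its middle at jig x = +13 to +17 mm clears both the stop and the open clamp.
- clamp (a joint): Position in m of the blue clamp slide: 0 fully open, grows as it slides along the jig's -x to the stop; range 0 to 0.080, starts at 0 to 0.020. It drags with about 8 N and stays where it is left. With the can against the stop its pad first touches the can at about 0.050 to 0.072.
- pad_face (a point): Middle of the face of the clamp's sprung black pad, 71 mm above the table; pad 60 mm wide, 44 mm high, 8 mm thick. At jig x = 105 mm minus joint clamp when not pressed in. Its spring yields 1 mm per 2.5 N without preload, at most 10 mm. More than 15 N from the pad dents the can.
- handle (a point): Point on the red clamp handle at which to pinch it: 118 mm above the table. The handle is an upright bar, 18 mm thick along the jig's x, 36 mm wide along y, with its top at 138 mm; everything beside it on the jig lies lower than 108 mm (the can's top at most 107 mm).
- paint_teal: Small standing green paint bottle, 34 mm diameter, 85 mm high, on the far side of the jig (about 130 mm from its V). Origin under its middle. A bystander.
- pot_glitter: Small amber jar with white cap, 40 mm diameter, 50 mm high, on the near side of the jig, about 120 mm from its axis. Origin under its middle. A bystander.
- paint_pink: Pink paint bottle, 40 mm diameter, 120 mm high, standing between the jig and the rack on the far side. Origin under its middle. A bystander.
- brush: Paint brush, 180 mm long, lying on the table beyond the rack. A bystander.
- water_cup: Clear plastic cup, 70 mm diameter, 90 mm high, standing between the jig and the rack on the robot's side. Origin under its middle. A bystander.

How it is judged (in metres and radians):
On the way, in this order (a step that is already met when the one before it is completed fails the run):
1. the white can, still held in the fingers, rests in the V-cradle, centred to 4 mm and along it to 6 degrees (contact force between can_white and jig above 0.5 N and contact force between the fingers and can_white above 1 N and y of can_white in the frame of jig between -0.004 and 0.004 m and angle between the x axis of can_white and the x axis of jig, either way round below 0.105 rad and z of can_white in the frame of jig between 0.062 and 0.085 m), for 0.15 s.
2. the can is let go and lies still in the V, centred (y of can_white in the frame of jig between -0.0025 and 0.0025 m and angle between the x axis of can_white and the x axis of jig, either way round below 0.05 rad and z of can_white in the frame of jig between 0.064 and 0.084 m and x of can_white in the frame of jig between -0.03 and 0.03 m and contact force between the fingers and can_white below 0.05 N and contact force between can_white and jig above 0.2 N and linear speed of can_white below 0.02 m/s), for 0.2 s.
At the end, for the whole second after the job is handed in: The white can lies in the V-cradle, at rest, centred to 2.5 mm and along it to 3 degrees, and the clamp, standing still and let go, presses it against the stop with 3 to 14 N (y of can_white in the frame of jig between -0.0025 and 0.0025 m and angle between the x axis of can_white and the x axis of jig, either way round below 0.05 rad and z of can_white in the frame of jig between 0.064 and 0.084 m and x of can_white in the frame of jig between -0.03 and 0.03 m and contact force between can_white and clamp between 3 and 14 N and velocity of joint clamp between -0.005 and 0.005 m/s and linear speed of can_white below 0.01 m/s); the robot touches nothing.
It fails at once if the pad pressed the thin can with more than 15 N (contact force between can_white and clamp above 15 N).
It fails at once if the can was pressed or dropped on the jig with more than 35 N (contact force between can_white and jig above 35 N).
It fails at once if the white can was dropped on the table (height (world z) of can_white below 0.035 m).
It fails at once if a bystander was moved by more than 25 mm (distance of any of can_blue, paint_teal, pot_glitter, paint_pink, brush, water_cup from where it was at the start of the episode above 0.025 m).
It also fails if it takes over 72 s, if anything falls off the work surface, if the arm or the gripper's body presses on something with over 40 N, if the wrist force passes 120 N, or if a joint passes its speed limit or range.

## Working session

There is one attempt and no reset: what is moved stays moved. The work goes in short steps, Python scripts to look and compute and a tool call to move; the robot and the scene stay as the last step left them, time stands still between calls to the robot, and variables do not carry over. Pictures are saved under pics/ and viewed, at most 10 in all, crops included, and the job is handed in when it is done.

Besides the shell and the picture viewer there is one more tool, called after "Request:" in YAML: its name, and indented under it one key for each argument. step_arm: Moves the arm, as the interface text tells. Shift numbers are shares of 20 cm and turn numbers shares of 360 degrees, none past 1 either way. Its arguments: {"type":"object","properties":{"xyz":{"type":"array"},"yaw":{"type":"array"},"claw":{"type":"array"},"grip_force":{"type":"number"}},"required":["xyz","yaw","claw"]}

```bash
mkdir -p pics; python3 - <<'E'
from plant import status,cams
import cv2,numpy as np
s=status.get_state();print(s)
for n in("top","side"):
    im,d=cams.capture(n);cv2.imwrite(f"pics/{n}0.png",im);np.savez(f"{n}0.npz",im=im,d=d)
    c=cams.calibration(n);print(n,c,(d>0).mean())
E
```

```text
{'time_s': 0.0, 'joints': array([-5.15604624e+01,  2.05918061e+01,  6.33966886e-01, -2.17490895e-02,
       -7.01348063e+01, -1.65077664e+01]), 'qd': array([ 0.00869621, -0.03714739, -0.02656291,  0.01111991,  0.03725736,
       -0.05297001]), 'joint_torque': array([-4.03969289e-04, -5.82724893e+01,  2.93044960e+01,  6.99740231e+00,
        6.80366720e-03, -1.69117775e-04]), 'tcp_pos': array([ 0.25193743, -0.62572132,  0.23961482]), 'eef_rot': array([ 1.79905363e+02, -6.72486916e-03, -1.58075630e+02]), 'contact_force': array([0.00143006, 0.03489104, 0.19321631]), 'moment': array([-0.02122034, -0.00824081, -0.02659883]), 'gripper_force': 0.0, 'gripper_width': 0.08715792051668078}
top {'mtx': array([[448.22098898,   0.        , 314.98008274],
       [  0.        , 448.22098898, 200.93338008],
       [  0.        ,   0.        ,   1.        ]]), 'camera_from_world': array([[ 0.00490518, -0.99998674, -0.00156624,  0.04858983],
       [-0.98545173, -0.00456778, -0.16989418,  0.57610475],
       [ 0.16988477,  0.00237682, -0.98546107,  1.08481823],
       [ 0.        ,  0.        ,  0.        ,  1.        ]])} 0.9961796875
side {'mtx': array([[400.08773762,   0.        , 317.29222903],
       [  0.        , 400.08773762, 200.23186366],
       [  0.        ,   0.        ,   1.        ]]), 'camera_from_world': array([[ 0.99935583,  0.02965403,  0.02021286, -0.55312939],
       [ 0.03536338, -0.7177902 , -0.69536082,  0.0553641 ],
       [-0.00611166,  0.69562768, -0.71837649,  0.78851072],
       [ 0.        ,  0.        ,  0.        ,  1.        ]])} 0.99596484375
```

View pics/top0.png

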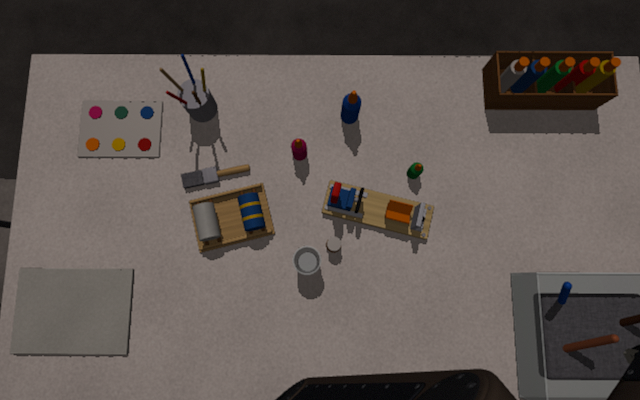

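View pics/side0.png

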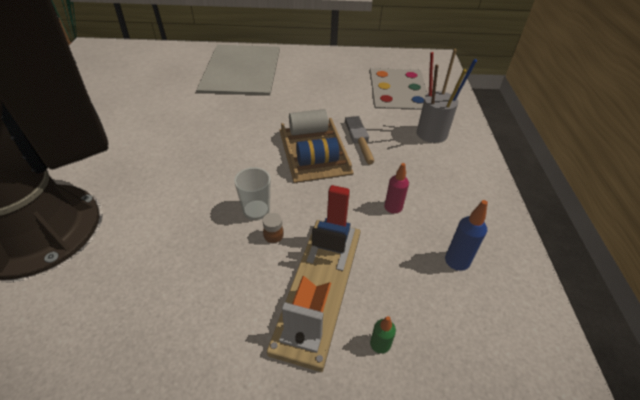

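The top view shows the white can at (207,221), the orange V at (399,211), the stop at (420,215) and the handle at (336,192). The side view agrees. Next I measure using masks and depth.

```bash
cat > h.py <<'E'
import numpy as np,cv2
from plant import cams
def world(n,d):
    c=cams.calibration(n);K=c["mtx"];T=np.linalg.inv(c["camera_from_world"])
    v,u=np.mgrid[:400,:640]
    P=np.stack([(u-K[0,2])/K[0,0]*d,(v-K[1,2])/K[1,1]*d,d],-1)
    return P@T[:3,:3].T+T[:3,3]
def hsv(im):
    h=cv2.cvtColor(im,cv2.COLOR_BGR2HSV).astype(int);return h[...,0],h[...,1],h[...,2]
def rect(P):
    r=cv2.minAreaRect((P[:,:2]*1000).astype(np.float32));b=cv2.boxPoints(r)
    return np.round(r[0],1),np.round(r[1],1),round(r[2],2),np.round(b,0).tolist()
E
python3 - <<'E'
from h import *
for n in("top","side"):
    z=np.load(n+"0.npz");im,d=z["im"],z["d"];W=world(n,d);H,S,V=hsv(im)
    X,Y,Z=W[...,0],W[...,1],W[...,2]
    ok=(d>0)
    print(n,"table z",np.median(Z[(abs(X-.45)<.02)&(abs(Y-.0)<.4)]))
    box=lambda a,b,c,e:ok&(X>a)&(X<b)&(Y>c)&(Y<e)
    jig=box(.4,.72,-.28,.06);rk=box(.4,.72,.1,.4)
    def rep(name,m):
        m=cv2.morphologyEx(m.astype(np.uint8),cv2.MORPH_OPEN,np.ones((2,2)))>0
        if m.sum()<5: print(name,m.sum());return
        P=W[m];print(name,m.sum(),"mean",np.round(P.mean(0),4),"z5-95",np.round(np.percentile(P[:,2],[5,95]),3),rect(P))
    rep("orange",jig&(H>4)&(H<16)&(S>190)&(Z>.04))
    rep("base",jig&(Z>.013)&(Z<.026))
    rep("handle",jig&((H<6)|(H>172))&(S>150)&(Z>.11))
    rep("handletop",jig&((H<6)|(H>172))&(S>150)&(Z>.131))
    rep("dark pad",jig&(V<45)&(Z>.05))
    rep("grey stop",jig&(S<60)&(Z>.05)&(Y<-.12))
    rep("blueclamp",jig&(H>100)&(H<125)&(S>120)&(Z>.03))
    rep("white can",rk&(S<70)&(Z>.05)&(Z<.09))
    rep("rack",rk&(Z>.012)&(Z<.033))
    rep("bluecan",rk&(H>95)&(H<125)&(S>120)&(Z>.045))
E
```

```text
top table z 0.001971105230138881
orange 458 mean [ 0.5532 -0.1627  0.0557] z5-95 [0.022 0.065] (array([ 498.4, -112.5]), array([ 83.8, 387.3]), 47.78, [[327.0, -13.0], [614.0, -274.0], [670.0, -212.0], [383.0, 49.0]])
base 2115 mean [ 0.5516 -0.1153  0.0278] z5-95 [0.012 0.04 ] (array([547.8, -81.3]), array([224.1, 354.6]), 19.42, [[383.0, 49.0], [501.0, -286.0], [712.0, -211.0], [595.0, 123.0]])
handle 105 mean [ 0.5882 -0.0012  0.1178] z5-95 [0.039 0.143] (array([599.4,  -4. ]), array([15.9, 57.2]), 75.85, [[570.0, -5.0], [625.0, -19.0], [629.0, -3.0], [574.0, 11.0]])
handletop 95 mean [ 0.5896 -0.0015  0.1201] z5-95 [0.039 0.143] (array([599.5,  -4. ]), array([15.9, 57. ]), 75.85, [[570.0, -5.0], [625.0, -19.0], [629.0, -3.0], [574.0, 11.0]])
dark pad 137 mean [ 0.5824 -0.0755  0.0691] z5-95 [0.017 0.1  ] (array([536.2, -86. ]), array([154.9, 376.9]), 26.31, [[383.0, 49.0], [550.0, -289.0], [689.0, -221.0], [522.0, 117.0]])
grey stop 199 mean [ 0.5342 -0.2027  0.0837] z5-95 [0.028 0.096] (array([ 462.4, -104.1]), array([ 47.8, 340.7]), 35.41, [[344.0, 21.0], [542.0, -257.0], [581.
[... 1747 characters left out ...]
0479  0.092 ] z5-95 [0.084 0.087] (array([ 578.5, -263.6]), array([457.8,  42. ]), 89.54, [[556.0, -492.0], [598.0, -493.0], [601.0, -35.0], [559.0, -35.0]])
white can 639 mean [0.5254 0.3069 0.0632] z5-95 [0.048 0.075] (array([533. , 313.4]), array([109.9, 254.9]), 9.72, [[457.0, 430.0], [500.0, 178.0], [609.0, 197.0], [566.0, 448.0]])
rack 1545 mean [0.5812 0.2711 0.022 ] z5-95 [0.007 0.029] (array([610.6, -36.3]), array([220.1, 891.9]), 6.99, [[447.0, 393.0], [556.0, -492.0], [774.0, -466.0], [666.0, 420.0]])
bluecan 240 mean [0.5515 0.1965 0.0725] z5-95 [0.064 0.075] (array([ 573. , -135.2]), array([ 83.5, 710.2]), 3.91, [[507.0, 216.0], [556.0, -492.0], [639.0, -487.0], [590.0, 222.0]])
```

```bash
python3 - <<'E'
from h import *
for n in("top","side"):
    z=np.load(n+"0.npz");im,d=z["im"],z["d"];W=world(n,d);H,S,V=hsv(im)
    X,Y,Z=W[...,0],W[...,1],W[...,2]
    # reject mixed depth edges
    g=cv2.dilate(d,np.ones((3,3)))-cv2.erode(d,np.ones((3,3)))
    ok=(d>0)
    box=lambda a,b,c,e:ok&(X>a)&(X<b)&(Y>c)&(Y<e)
    jig=box(.46,.68,-.27,.06);rk=box(.42,.72,.12,.4)
    def rep(name,m):
        k,L,st,_=cv2.connectedComponentsWithStats(m.astype(np.uint8),connectivity=8)
        if k<2: print(name,0);return
        m=L==1+np.argmax(st[1:,4]);P=W[m]
        print(n,name,m.sum(),"mean",np.round(P.mean(0),4),"z",np.round(np.percentile(P[:,2],[5,95]),3),rect(P))
    rep("orange",jig&(H>4)&(H<16)&(S>190)&(Z>.04))
    rep("base",jig&(Z>.012)&(S>60))
    rep("jigall",jig&(Z>.012))
    rep("handletop",jig&((H<6)|(H>172))&(S>150)&(Z>.131))
    rep("handle",jig&((H<6)|(H>172))&(S>150)&(Z>.1))
    rep("pad",jig&(V<45)&(Z>.05))
    rep("stop",jig&(S<80)&(Z>.05)&(Y<-.15))
    rep("stoptop",jig&(S<80)&(Z>.085)&(Y<-.15))
    rep("blueclamp",jig&(H>100)&(H<125)&(S>120)&(Z>.03))
    rep("white can",rk&(S<80)&(Z>.045)&(Z<.09)&(Y>.25))
    rep("white cantop",rk&(S<80)&(Z>.065)&(Z<.09)&(Y>.25))
    rep("rack",rk&(Z>.01)&(Z<.1))
    rep("bluecan",rk&(H>95)&(H<125)&(S>120)&(Z>.045))
    crop=im[160:270,170:450] if n=="top" else im[90:370,220:420]
    cv2.imwrite(f"pics/c_{n}.png",cv2.resize(cv2.convertScaleAbs(crop,alpha=1.6),None,fx=2.8 if n=="top" else 2.1,fy=2.8 if n=="top" else 2.1,interpolation=cv2.INTER_CUBIC))
E
```

```text
top orange 437 mean [ 0.5503 -0.158   0.0528] z [0.042 0.063] (array([ 549.1, -157.4]), array([59.5, 48. ]), 75.88, [[519.0, -180.0], [565.0, -192.0], [580.0, -134.0], [533.0, -123.0]])
top base 3024 mean [ 0.5585 -0.1056  0.0371] z [0.018 0.093] (array([ 561.8, -110.3]), array([279.3,  90.7]), 75.9, [[484.0, -235.0], [572.0, -257.0], [640.0, 14.0], [552.0, 36.0]])
top jigall 3734 mean [ 0.558  -0.1074  0.0396] z [0.018 0.095] (array([ 561.9, -109.7]), array([280.7,  90.9]), 75.99, [[484.0, -235.0], [572.0, -257.0], [640.0, 15.0], [552.0, 37.0]])
top handletop 96 mean [0.5883 0.0019 0.1389] z [0.135 0.143] (array([589.2,   1.8]), array([15.3, 34.3]), 75.99, [[571.0, -2.0], [604.0, -10.0], [608.0, 5.0], [574.0, 13.0]])
top handle 110 mean [0.5864 0.0023 0.1359] z [0.112 0.143] (array([589.1,   1.8]), array([15.3, 34.5]), 75.99, [[571.0, -1.0], [604.0, -10.0], [608.0, 5.0], [574.0, 13.0]])
top pad 76 mean [ 0.5702 -0.0551  0.0919] z [0.076 0.097] (array([573.6, -55.6]), array([ 7.4, 56.7]), 75.69, [[545.0, -52.0], [600.0, -66.0], [602.0, -59.0], [547.0, -45.0]])
top stop 201 mean [ 0.5
[... 2907 characters left out ...]
an [0.5221 0.3072 0.064 ] z [0.047 0.075] (array([521.7, 316.4]), array([89.4, 47.7]), 14.15, [[473.0, 329.0], [484.0, 282.0], [571.0, 304.0], [559.0, 350.0]])
side white cantop 377 mean [0.5213 0.3142 0.0712] z [0.066 0.075] (array([520.4, 319.3]), array([87.5, 41.7]), 16.62, [[473.0, 327.0], [484.0, 287.0], [568.0, 312.0], [556.0, 352.0]])
side rack 2857 mean [0.537  0.2479 0.0474] z [0.018 0.074] (array([537.1, 265. ]), array([134.3, 190.9]), 14.41, [[448.0, 341.0], [496.0, 156.0], [626.0, 189.0], [578.0, 374.0]])
side bluecan 90 mean [0.5794 0.2083 0.0704] z [0.065 0.075] (array([579.4, 209.3]), array([17.2, 29.7]), 14.53, [[567.0, 222.0], [575.0, 193.0], [591.0, 197.0], [584.0, 226.0]])
```

View pics/c_top.png

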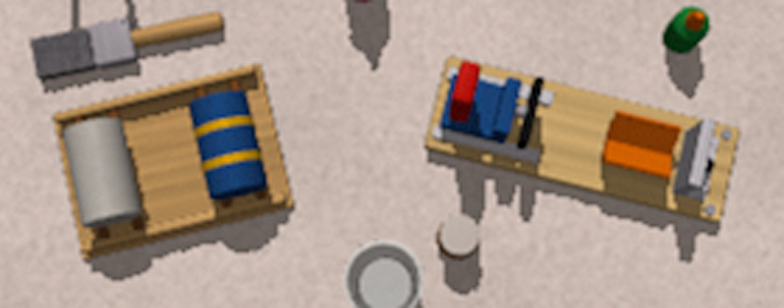

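The crop shows the can alone in its place, the handle at the clamp's outer end, the pad and stop clear. I'll fit the can's cylinder and work out the first move.

```bash
python3 - <<'E'
from h import *
from scipy.optimize import least_squares
for n in("top","side"):
    z=np.load(n+"0.npz");im,d=z["im"],z["d"];W=world(n,d);H,S,V=hsv(im)
    X,Y,Z=W[...,0],W[...,1],W[...,2]
    m=(d>0)&(X>.42)&(X<.72)&(Y>.25)&(Y<.4)&(S<80)&(Z>.045)&(Z<.09)
    k,L,st,_=cv2.connectedComponentsWithStats(m.astype(np.uint8));m=L==1+np.argmax(st[1:,4])
    m=cv2.erode(m.astype(np.uint8),np.ones((3,3)))>0
    P=W[m]
    def f(p):
        v=-(P[:,0]-.522)*np.sin(p[1])+(P[:,1]-.32-p[0])*np.cos(p[1])
        return np.hypot(v,P[:,2]-p[2])-.027
    r=least_squares(f,[0,.26,.048],loss="soft_l1",f_scale=.001);a=r.x[1]
    u=(P[:,0]-.522)*np.cos(a)+(P[:,1]-.32-r.x[0])*np.sin(a)
    um=(u.min()+u.max())/2
    print(n,"centre",.522+um*np.cos(a),.32+r.x[0]+um*np.sin(a),r.x[2],np.degrees(a),"len",np.ptp(u),"rms",np.sqrt(np.mean(r.fun**2)))
E
```

```text
top centre 0.521366297151406 0.3255965173104668 0.048860883748966126 14.451309022433017 len 0.08502884546078066 rms 0.0018574403675630836
side centre 0.5184419907059787 0.3222831333257185 0.04732011016576512 14.624528525569035 len 0.08500553731734946 rms 0.001778442328940197
```

Request:
step_arm:
  xyz:
    - [-1,0.7,0]
    - [-1,0.7,0]
    - [-1,0.7,0]
    - [-1,0.7,0]
    - [-1,0.7,0]
    - [-1,0.7,0]
    - [-1,0.7,0]
  yaw: [0,0,0,0,0,0,0]
  claw: [-1,-1,-1,-1,-1,-1,-1]
  grip_force: 15

```text
time_s: 0.68
tcp_pos: [0.3879, -0.4173, 0.2407]
eef_rot: [180.0, 0.1, -157.8]
contact_force: [-0.3, -0.8, -0.9]
gripper_width: 0.0877
gripper_force: 0.0
```

Request:
step_arm:
  xyz:
    - [-1,1,0]
    - [-1,1,0]
    - [-1,1,0]
    - [-1,1,0]
    - [-1,1,0]
    - [-1,1,0]
    - [-1,1,0]
  yaw: [0,0,0,0,0,0,0]
  claw: [-1,-1,-1,-1,-1,-1,-1]

```text
time_s: 1.27
tcp_pos: [0.4966, -0.1588, 0.2405]
eef_rot: [180.0, 0.0, -158.0]
contact_force: [0.8, -0.1, 0.1]
gripper_width: 0.0878
gripper_force: 0.0
```

Request:
step_arm:
  xyz:
    - [-1,1,0]
    - [-1,1,0]
    - [-1,1,0]
    - [-1,1,0]
    - [-1,1,0]
    - [-1,1,0]
    - [-1,1,0]
    - [-1,1,0]
  yaw: [0,0,0,0,0,0,0,0]
  claw: [-1,-1,-1,-1,-1,-1,-1,-1]

```text
time_s: 1.93
tcp_pos: [0.6088, 0.1038, 0.2393]
eef_rot: [180.0, -0.0, -157.9]
contact_force: [1.3, -0.8, 0.0]
gripper_width: 0.0876
gripper_force: 0.0
```

Request:
step_arm:
  xyz:
    - [0,1,0]
    - [0,1,0]
    - [0,1,0]
    - [0,1,0]
    - [0,1,0]
    - [0,1,0]
    - [0,1,0]
  yaw: [0.0192,0.0192,0.0192,0.0192,0.0192,0.0192,0.0192]
  claw: [-1,-1,-1,-1,-1,-1,-1]

```text
time_s: 2.52
tcp_pos: [0.5313, 0.2861, 0.2401]
eef_rot: [-180.0, -0.0, -164.8]
contact_force: [0.6, -0.9, -0.8]
gripper_width: 0.0873
gripper_force: 0.0
```

Request:
step_arm:
  xyz:
    - [0.005,0.198,0]
    - [0.005,0.198,0]
    - [0.005,0.198,0.2]
    - [0.005,0.198,0.4]
    - [0.005,0.198,0.55]
    - [0.005,0.198,0.65]
    - [0.005,0.198,0.72]
    - [0.005,0.198,0.78]
    - [0.005,0.198,0.84]
    - [0.005,0.198,0.9]
    - [0.005,0.198,0.94]
    - [0.005,0.198,0.97]
    - [0.005,0.198,0.97]
    - [0.005,0.198,0.97]
  yaw: [0,0,0,0,0,0,0,0,0,0,0,0,0,0]
  claw: [-1,-1,-1,-1,-1,-1,-1,-1,-1,-1,-1,-1,-1,-1]

```text
time_s: 3.68
tcp_pos: [0.5213, 0.322, 0.0466]
eef_rot: [-180.0, -0.0, -165.0]
contact_force: [-0.9, -0.4, 0.6]
gripper_width: 0.087
gripper_force: 0.0
```

Request:
step_arm:
  xyz:
    - [0,0,0]
    - [0,0,0]
    - [0,0,0]
    - [0,0,0]
    - [0,0,0]
    - [0,0,0]
    - [0,0,0]
    - [0,0,0]
    - [0,0,0]
    - [0,0,0]
  yaw: [0,0,0,0,0,0,0,0,0,0]
  claw: [-0.2,0,0.1,0.2,0.3,0.4,1,1,1,1]

```text
time_s: 4.52
tcp_pos: [0.5213, 0.3232, 0.047]
eef_rot: [179.9, 0.1, -165.0]
contact_force: [-1.5, 5.0, 5.1]
gripper_width: 0.054
gripper_force: 15.0
```

Request:
step_arm:
  xyz:
    - [0,0,-0.05]
    - [0,0,-0.2]
    - [0,0,-0.4]
    - [0,0,-0.6]
    - [0,0,-0.8]
    - [0,0,-0.85]
    - [0,-0.4,-0.85]
    - [0,-0.8,-0.85]
    - [0,-1,-0.85]
    - [0,-1,-0.85]
    - [0,-1,-0.85]
  yaw: [0,0,0,0,0,0,0,0,0,0,0]
  claw: [1,1,1,1,1,1,1,1,1,1,1]

```text
time_s: 5.43
tcp_pos: [0.5723, 0.1259, 0.2166]
eef_rot: [-180.0, -0.1, -165.0]
contact_force: [0.3, 0.0, -1.2]
gripper_width: 0.0534
gripper_force: 15.0
```

Request:
step_arm:
  xyz:
    - [0,-0.2,0]
    - [0,-0.4,0]
    - [0,-0.6,0]
    - [0,-0.8,0]
    - [0,-1,0]
    - [0,-1,0]
    - [0,-1,0]
    - [0,-1,0]
    - [0,-1,0]
    - [0,-1,0]
    - [0,-1,0]
  yaw: [-0.018,-0.036,-0.054,-0.072,-0.09,-0.108,-0.126,-0.144,-0.162,-0.169,-0.169]
  claw: [1,1,1,1,1,1,1,1,1,1,1]

```text
time_s: 6.35
tcp_pos: [0.6238, -0.0647, 0.2163]
eef_rot: [179.9, -0.1, -104.1]
contact_force: [-0.1, -0.1, -0.8]
gripper_width: 0.0534
gripper_force: 15.0
```

Request:
step_arm:
  xyz:
    - [0.469,0.252,0]
    - [0.469,0.252,0]
    - [0.469,0.252,0]
    - [0.469,0.252,0]
    - [0.469,0.252,0.2]
    - [0.469,0.252,0.3]
    - [0.469,0.252,0.35]
    - [0.469,0.252,0.35]
    - [0.469,0.252,0.35]
  yaw: [0,0,0,0,0,0,0,0,0]
  claw: [1,1,1,1,1,1,1,1,1]

```text
time_s: 7.1
tcp_pos: [0.5531, -0.1427, 0.1469]
eef_rot: [180.0, -0.0, -104.2]
contact_force: [0.7, 0.6, -0.3]
gripper_width: 0.0533
gripper_force: 15.0
```

```bash
python3 - <<'E'
from plant import cams
import cv2,numpy as np
ims=[]
for n in("top","side"):
    im,d=cams.capture(n);np.savez(f"{n}1.npz",im=im,d=d)
    c=im[150:270,300:460] if n=="top" else im[180:370,240:400]
    ims.append(cv2.resize(cv2.convertScaleAbs(c,alpha=1.6),(400,300 if n=="top" else 475)))
ims[0]=cv2.copyMakeBorder(ims[0],0,175,0,0,0)
cv2.imwrite("pics/p1.png",np.hstack(ims))
E
```

```text
(no output)
```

View pics/p1.png

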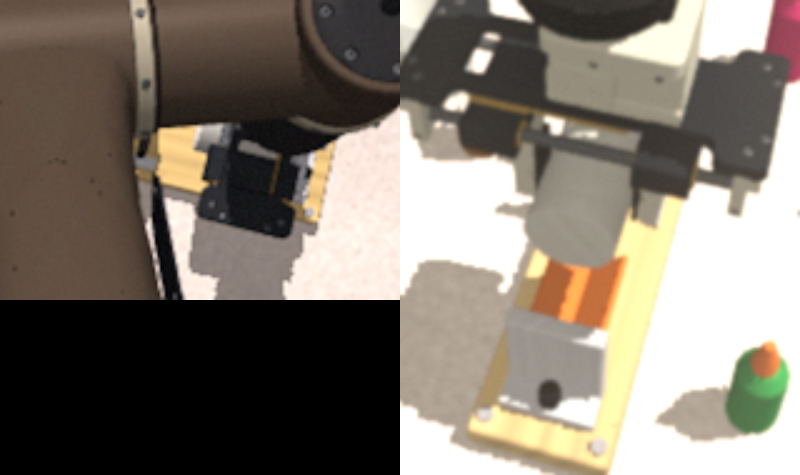

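The can is held level and aligned with the jig above the V, with its near end clear of the stop. Now I lower it by feel.

Request:
step_arm:
  xyz:
    - [0,0,0.08]
    - [0,0,0.16]
    - [0,0,0.22]
    - [0,0,0.27]
    - [0,0,0.31]
    - [0,0,0.31]
    - [0,0,0.31]
  yaw: [0,0,0,0,0,0,0]
  claw: [1,1,1,1,1,1,1]

```text
time_s: 7.78
tcp_pos: [0.5532, -0.1426, 0.0849]
eef_rot: [-180.0, -0.0, -104.1]
contact_force: [0.1, 0.2, -0.5]
gripper_width: 0.0534
gripper_force: 15.0
```

Request:
step_arm:
  xyz:
    - [0,0,0.005]
    - [0,0,0.01]
    - [0,0,0.015]
    - [0,0,0.02]
    - [0,0,0.02]
  yaw: [0,0,0,0,0]
  claw: [1,1,1,1,1]

```text
time_s: 8.2
tcp_pos: [0.5529, -0.1426, 0.0806]
eef_rot: [-180.0, 0.0, -104.1]
contact_force: [-0.1, 0.2, 0.2]
gripper_width: 0.0534
gripper_force: 15.0
```

Request:
step_arm:
  xyz:
    - [0,0,0.005]
    - [0,0,0.01]
    - [0,0,0.01]
  yaw: [0,0,0]
  claw: [1,1,1]

```text
time_s: 8.45
tcp_pos: [0.5527, -0.1426, 0.0783]
eef_rot: [180.0, -0.0, -104.1]
contact_force: [-0.3, 1.2, -1.5]
gripper_width: 0.0538
gripper_force: 15.0
```

Request:
step_arm:
  xyz:
    - [0,0,0.005]
    - [0,0,0.01]
    - [0,0,0.01]
  yaw: [0,0,0]
  claw: [1,1,1]

```text
time_s: 8.7
tcp_pos: [0.5529, -0.1426, 0.0766]
eef_rot: [180.0, -0.0, -104.1]
contact_force: [-0.8, -0.4, 0.1]
gripper_width: 0.0536
gripper_force: 15.0
```

Request:
step_arm:
  xyz:
    - [0,0,0.005]
    - [0,0,0.01]
    - [0,0,0.01]
  yaw: [0,0,0]
  claw: [1,1,1]

```text
time_s: 8.95
tcp_pos: [0.5528, -0.1426, 0.076]
eef_rot: [-180.0, -0.0, -104.1]
contact_force: [-5.3, 2.6, 14.1]
gripper_width: 0.0534
gripper_force: 15.0
```

Request:
step_arm:
  xyz:
    - [0,0,0.005]
    - [0,0,0.01]
    - [0,0,0.01]
  yaw: [0,0,0]
  claw: [1,1,1]

```text
time_s: 9.2
tcp_pos: [0.5528, -0.1427, 0.0746]
eef_rot: [-180.0, -0.0, -104.1]
contact_force: [-7.5, 2.6, 19.4]
gripper_width: 0.0537
gripper_force: 15.0
```

Request:
step_arm:
  xyz:
    - [0,0.0,-0.005]
    - [0,0.005,-0.005]
    - [0,0.005,-0.005]
  yaw: [0,0,0]
  claw: [1,1,1]

```text
time_s: 9.45
tcp_pos: [0.5527, -0.1427, 0.0747]
eef_rot: [-179.9, -0.0, -104.1]
contact_force: [-1.8, -0.7, 7.9]
gripper_width: 0.0536
gripper_force: 15.0
```

Request:
step_arm:
  xyz:
    - [0,0.002,0]
    - [0,0.002,0]
    - [0,0.002,0]
    - [0,0.002,0]
  yaw: [0,0,0,0]
  claw: [1,1,1,1]

```text
time_s: 9.78
tcp_pos: [0.5527, -0.1426, 0.0747]
eef_rot: [-179.9, -0.0, -104.1]
contact_force: [-0.3, -1.5, 6.7]
gripper_width: 0.0536
gripper_force: 15.0
```

Request:
step_arm:
  xyz:
    - [0,0,0]
    - [0,0,0]
    - [0,0,0]
    - [0,0,0]
    - [0,0,0]
    - [0,0,0]
    - [0,0,0]
  yaw: [0,0,0,0,0,0,0]
  claw: [-0.2,-0.25,-0.3,-0.4,-0.6,-0.6,-0.6]

```text
time_s: 10.37
tcp_pos: [0.5514, -0.1422, 0.0733]
eef_rot: [180.0, -0.0, -104.1]
contact_force: [0.3, -0.6, -0.2]
gripper_width: 0.0696
gripper_force: 0.0
```

Request:
step_arm:
  xyz:
    - [0,0,-0.02]
    - [0,0,-0.05]
    - [0,0,-0.1]
    - [0,0,-0.2]
    - [0,0,-0.35]
    - [0,0,-0.5]
    - [0,0,-0.55]
    - [0,0,-0.55]
  yaw: [0,0,0,0,0,0,0,0]
  claw: [-0.6,-0.6,-0.6,-0.6,-0.6,-0.6,-0.6,-0.6]

```text
time_s: 11.03
tcp_pos: [0.5536, -0.1424, 0.1882]
eef_rot: [-179.6, 0.1, -104.1]
contact_force: [0.0, 0.2, 0.3]
gripper_width: 0.0698
gripper_force: 0.0
```

Request:
step_arm:
  xyz:
    - [-0.2,0,0]
    - [-0.4,0,0]
    - [-0.6,0,0]
    - [-0.74,0,0]
    - [-0.74,0,0]
    - [-0.74,0,0]
  yaw: [0,0,0,0,0,0]
  claw: [-0.6,-0.6,-0.6,-0.6,-0.6,-0.6]

```text
time_s: 11.53
tcp_pos: [0.5875, 0.0028, 0.183]
eef_rot: [179.9, -0.0, -104.0]
contact_force: [-0.6, -0.7, -0.0]
gripper_width: 0.0702
gripper_force: 0.0
```

```bash
python3 - <<'E'
from h import *
from plant import status
print(status.get_state()["tcp_pos"])
ims=[]
for n in("top","side"):
    im,d=cams.capture(n);np.savez(f"{n}2.npz",im=im,d=d)
    c=im[150:270,300:460] if n=="top" else im[180:370,240:400]
    ims.append(cv2.resize(cv2.convertScaleAbs(c,alpha=1.6),(400,300 if n=="top" else 475)))
    W=world(n,d);H,S,V=hsv(im);X,Y,Z=np.moveaxis(W,-1,0)
    m=(d>0)&(X>.48)&(X<.62)&(Y>-.22)&(Y<-.07)&(S<80)&(Z>.05)&(Z<.12)
    k,L,st,_=cv2.connectedComponentsWithStats(m.astype(np.uint8))
    for i in range(1,k):
        if st[i,4]>80: P=W[L==i];print(n,st[i,4],P.mean(0),np.percentile(P[:,2],[5,95]),rect(P))
ims[0]=cv2.copyMakeBorder(ims[0],0,175,0,0,0)
cv2.imwrite("pics/p2.png",np.hstack(ims))
E
```

```text
[0.58752589 0.00278782 0.18298165]
top 804 [ 0.55090959 -0.13748157  0.09905214] [0.08432635 0.10769682] (array([ 553.2, -138.9]), array([88.5, 52.6]), 73.71, [[515.0, -174.0], [566.0, -189.0], [591.0, -104.0], [540.0, -89.0]])
top 202 [ 0.53626428 -0.20002777  0.08446791] [0.05595792 0.09690155] (array([ 538.3, -202.5]), array([12.5, 60.2]), 76.06, [[508.0, -201.0], [566.0, -216.0], [569.0, -204.0], [511.0, -189.0]])
side 2864 [ 0.54744098 -0.17035785  0.09049676] [0.06161677 0.10452053] (array([ 549.1, -156.5]), array([117. ,  59.7]), 75.69, [[506.0, -206.0], [564.0, -221.0], [592.0, -107.0], [535.0, -92.0]])
```

View pics/p2.png

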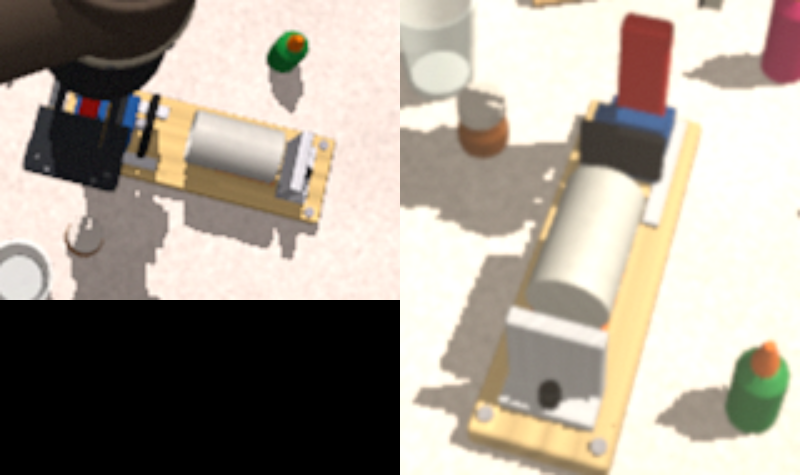

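The can lies in the V about 10 mm short of the stop, and the gripper stands over the handle. Descend and pinch.

Request:
step_arm:
  xyz:
    - [0.005,0,0.08]
    - [0.005,0,0.16]
    - [0.005,0,0.22]
    - [0.005,0,0.26]
    - [0.005,0,0.295]
    - [0.005,0,0.295]
    - [0.005,0,0.295]
  yaw: [0,0,0,0,0,0,0]
  claw: [-0.6,-0.6,-0.6,-0.6,-0.6,-0.6,-0.6]
  grip_force: 30

```text
time_s: 12.22
tcp_pos: [0.5875, -0.0002, 0.1246]
eef_rot: [180.0, -0.0, -104.2]
contact_force: [-0.2, -0.9, 1.3]
gripper_width: 0.0704
gripper_force: 0.0
```

Request:
step_arm:
  xyz:
    - [0,0,0]
    - [0,0,0]
    - [0,0,0]
    - [0,0,0]
    - [0,0,0]
    - [0,0,0]
    - [0,0,0]
    - [0,0,0]
    - [0,0,0]
  yaw: [0,0,0,0,0,0,0,0,0]
  claw: [-0.3,-0.2,-0.1,0,0.1,1,1,1,1]

```text
time_s: 12.97
tcp_pos: [0.5887, 0.0002, 0.1248]
eef_rot: [-179.9, 0.0, -104.1]
contact_force: [4.8, -1.7, -1.7]
gripper_width: 0.0358
gripper_force: 30.0
```

Request:
step_arm:
  xyz:
    - [0.01,0,0]
    - [0.025,0,0]
    - [0.04,0,0]
    - [0.055,0,0]
    - [0.07,0,0]
    - [0.085,0,0]
    - [0.1,0,0]
    - [0.115,0,0]
    - [0.13,0,0]
    - [0.145,0,0]
    - [0.16,0,0]
    - [0.175,0,0]
    - [0.18,0,0]
    - [0.18,0,0]
  yaw: [0,0,0,0,0,0,0,0,0,0,0,0,0,0]
  claw: [1,1,1,1,1,1,1,1,1,1,1,1,1,1]

```text
time_s: 14.13
tcp_pos: [0.5803, -0.0333, 0.1249]
eef_rot: [-179.8, 0.1, -104.1]
contact_force: [4.9, 6.0, -2.5]
gripper_width: 0.0354
gripper_force: 30.0
```

Request:
step_arm:
  xyz:
    - [0.005,0,0]
    - [0.01,0,0]
    - [0.015,0,0]
    - [0.02,0,0]
    - [0.025,0,0]
  yaw: [0,0,0,0,0]
  claw: [1,1,1,1,1]

```text
time_s: 14.55
tcp_pos: [0.5792, -0.0377, 0.1249]
eef_rot: [-179.8, 0.2, -104.1]
contact_force: [4.6, 7.9, -1.6]
gripper_width: 0.0358
gripper_force: 30.0
```

Request:
step_arm:
  xyz:
    - [0.005,0,0]
    - [0.01,0,0]
    - [0.015,0,0]
    - [0.02,0,0]
    - [0.025,0,0]
  yaw: [0,0,0,0,0]
  claw: [1,1,1,1,1]

```text
time_s: 14.97
tcp_pos: [0.578, -0.0425, 0.1249]
eef_rot: [-179.8, 0.2, -104.1]
contact_force: [4.3, 7.9, -1.7]
gripper_width: 0.0358
gripper_force: 30.0
```

Request:
step_arm:
  xyz:
    - [0.005,0,0]
    - [0.01,0,0]
    - [0.015,0,0]
  yaw: [0,0,0]
  claw: [1,1,1]

```text
time_s: 15.22
tcp_pos: [0.5772, -0.0454, 0.1249]
eef_rot: [-179.8, 0.2, -104.1]
contact_force: [4.2, 7.6, -0.9]
gripper_width: 0.0362
gripper_force: 30.0
```

Request:
step_arm:
  xyz:
    - [0.005,0,0]
    - [0.01,0,0]
  yaw: [0,0]
  claw: [1,1]

```text
time_s: 15.38
tcp_pos: [0.5767, -0.0474, 0.1249]
eef_rot: [-179.8, 0.2, -104.1]
contact_force: [5.2, 9.8, -2.6]
gripper_width: 0.0357
gripper_force: 30.0
```

Request:
step_arm:
  xyz:
    - [0.005,0,0]
    - [0.01,0,0]
  yaw: [0,0]
  claw: [1,1]

```text
time_s: 15.55
tcp_pos: [0.5762, -0.0493, 0.1249]
eef_rot: [-179.8, 0.2, -104.1]
contact_force: [4.9, 7.8, -1.3]
gripper_width: 0.036
gripper_force: 30.0
```

Request:
step_arm:
  xyz:
    - [0.005,0,0]
    - [0.01,0,0]
  yaw: [0,0]
  claw: [1,1]

```text
time_s: 15.72
tcp_pos: [0.5757, -0.0512, 0.1249]
eef_rot: [-179.8, 0.2, -104.1]
contact_force: [3.8, 8.7, -2.4]
gripper_width: 0.0356
gripper_force: 30.0
```

Request:
step_arm:
  xyz:
    - [0.003,0,0]
    - [0.006,0,0]
  yaw: [0,0]
  claw: [1,1]

```text
time_s: 15.88
tcp_pos: [0.5755, -0.0523, 0.1249]
eef_rot: [-179.8, 0.2, -104.1]
contact_force: [4.7, 10.4, -1.9]
gripper_width: 0.0357
gripper_force: 30.0
```

Request:
step_arm:
  xyz:
    - [0.003,0,0]
    - [0.006,0,0]
  yaw: [0,0]
  claw: [1,1]

```text
time_s: 16.05
tcp_pos: [0.5753, -0.0531, 0.1249]
eef_rot: [-179.8, 0.2, -104.1]
contact_force: [4.3, 11.3, -0.7]
gripper_width: 0.0355
gripper_force: 30.0
```

Request:
step_arm:
  xyz:
    - [0.003,0,0]
    - [0.006,0,0]
    - [0.006,0,0]
  yaw: [0,0,0]
  claw: [1,1,1]

```text
time_s: 16.3
tcp_pos: [0.5751, -0.054, 0.1249]
eef_rot: [-179.8, 0.2, -104.1]
contact_force: [4.1, 12.3, -3.1]
gripper_width: 0.0362
gripper_force: 30.0
```

Request:
step_arm:
  xyz:
    - [0.003,0,0]
    - [0.005,0,0]
    - [0.005,0,0]
  yaw: [0,0,0]
  claw: [1,1,1]

```text
time_s: 16.55
tcp_pos: [0.5749, -0.0545, 0.1249]
eef_rot: [-179.8, 0.3, -104.1]
contact_force: [4.4, 14.0, -1.9]
gripper_width: 0.0361
gripper_force: 30.0
```

```bash
python3 -c "
from plant import status
s=status.get_state();print(s['tcp_pos'],s['contact_force'])"
```

```text
[ 0.57494724 -0.05454339  0.12488404] [ 4.37118284 13.97464465 -1.92785809]
```

Now about 6 N above the sliding drag, so release.

Request:
step_arm:
  xyz:
    - [0,0,0]
    - [0,0,0]
    - [0,0,0]
    - [0,0,0]
    - [0,0,0]
    - [0,0,0]
    - [0,0,0]
  yaw: [0,0,0,0,0,0,0]
  claw: [0.1,0,-0.1,-0.3,-0.6,-0.6,-0.6]

```text
time_s: 17.13
tcp_pos: [0.5728, -0.0577, 0.1245]
eef_rot: [180.0, -0.0, -104.2]
contact_force: [0.4, -0.7, 0.1]
gripper_width: 0.0675
gripper_force: 0.0
```

Request:
step_arm:
  xyz:
    - [0,0,-0.03]
    - [0,0,-0.08]
    - [0,0,-0.2]
    - [0,0,-0.4]
    - [0,0,-0.6]
    - [-0.3,0,-0.6]
    - [-0.6,0,-0.6]
    - [-1,0,-0.6]
    - [-1,0,-0.6]
    - [-1,0,-0.6]
  yaw: [0,0,0,0,0,0,0,0,0,0]
  claw: [-0.6,-0.6,-0.6,-0.6,-0.6,-0.6,-0.6,-0.6,-0.6,-0.6]

```text
time_s: 17.97
tcp_pos: [0.6222, 0.1391, 0.2461]
eef_rot: [-179.9, 0.1, -104.1]
contact_force: [1.5, -1.1, -0.1]
gripper_width: 0.0704
gripper_force: 0.0
```

```bash
python3 - <<'E'
from h import *
from plant import status
ims=[]
for n in("top","side"):
    im,d=cams.capture(n);W=world(n,d);H,S,V=hsv(im);X,Y,Z=np.moveaxis(W,-1,0)
    c=im[150:270,300:460] if n=="top" else im[180:370,240:400]
    ims.append(cv2.resize(cv2.convertScaleAbs(c,alpha=1.6),(400,300 if n=="top" else 475)))
    for nm,m in(("handle",(X>.5)&(X<.65)&(Y>-.15)&(Y<.05)&((H<6)|(H>172))&(S>150)&(Z>.131)),("pad",(X>.5)&(X<.65)&(Y>-.18)&(Y<.0)&(V<45)&(Z>.05)),("can",(X>.48)&(X<.62)&(Y>-.2)&(Y<-.07)&(S<80)&(Z>.07)&(Z<.12))):
        m=m&(d>0);k,L,st,_=cv2.connectedComponentsWithStats(m.astype(np.uint8))
        if k>1: print(n,nm,rect(W[L==1+np.argmax(st[1:,4])])[:3])
ims[0]=cv2.copyMakeBorder(ims[0],0,175,0,0,0)
cv2.imwrite("pics/p3.png",np.hstack(ims))
E
```

```text
top handle (array([575.4, -51.5]), array([17.5, 33.3]), 75.66)
top pad (array([ 559.6, -109.2]), array([12.6, 55.9]), 75.95)
top can (array([ 550.8, -152.7]), array([111.8,  59.1]), 75.55)
side handle (array([574.3, -57.4]), array([16. , 32.6]), 75.68)
side pad (array([ 583.6, -117.2]), array([ 4.8, 12.4]), 29.28)
side can (array([ 551. , -148.1]), array([119.3,  59.6]), 76.04)
```

View pics/p3.png

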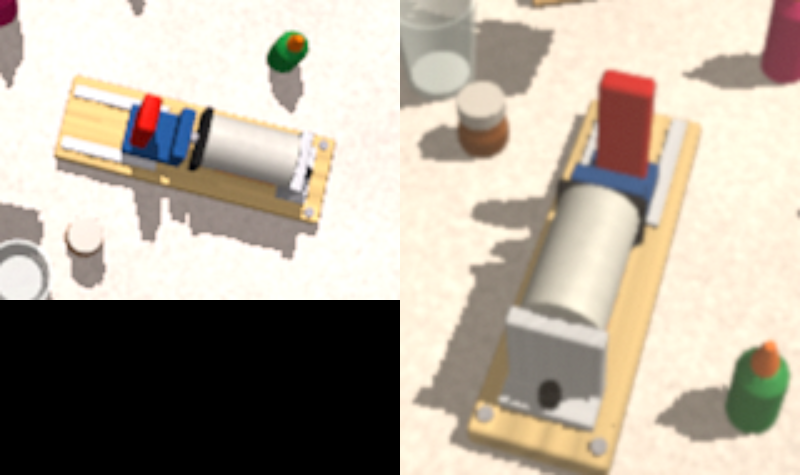

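The pad is against the can, the can is against the stop, and the bystanders in view look undisturbed. Handing in.

```bash
python3 -c "
from plant import job
print(job.close_job())"
```

```text
the job is handed in; nothing more can be done
None
```

The white can lies in the V against the stop, held by the clamp at about 6 N (estimated from wrist force, not seen directly); I let go and handed the job in at about 18 s, and no verdict came back.

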